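# Set out the doming punches by size

## Robot

A 6-joint arm with a two-finger parallel gripper is mounted at the origin on a cart in front of the work surface, level with it; the furniture and walls round the work are solid. World frame = base frame: x ahead of the robot, y to its left, z up, the work surface at z = 0. Lengths are in m, angles in rad, forces in N, time in s.
With the tool pointing down it reaches from about 0.35 to 0.875 m from the base axis. Payload 15.5 kg.
Tool frame: the origin (TCP) lies on the centre line of the jaws, within the pads' length; the fingertips stand 22 mm ahead of it and the grasp point (between the pads) lies 3 mm ahead of it (robot.tip_extent is the distance from the TCP to the fingertips, in m); z points along the fingers, y is the direction in which the jaws open and shut (so a half turn about z gives the same grasp; the last joint's range is limited). The gripper opens to 85 mm and grips with 20 to 120 N. Pads are 22 mm wide; open, the fingers measure 114 mm over their backs; the gripper's body (76 mm by 85 mm) begins 54 mm behind the grasp point. The pads swing forward as they close: fully open they stand 13 mm farther back than shut.
Start: joints at [1.163, 0.494, 1.345, -0, 1.302, -0.096], TCP at [0.192, 0.595, 0.253] pointing down, gripper open.
Joint ranges: [-2.91, 2.91], [-0.82, 2.16], [0.22, 2.67], [-1.22, 4.37], [0.12, 2.79], [-3.08, 3.08]. Speed limits (rad/s): [1.89, 1.89, 2.57, 3.01, 3.01, 3.01].

## Interface

Orientations are given as a rotation vector (axis times angle).
In Python, from bench import robot, read_camera gives the robot as it stands.
- The arm moves only by the tool drive_tool, never from a script. Its argument "deltas" is a list of rows, each a list of 5 numbers: the opening, from -1 (shut) to 1 (fully open), then the shift along the world's x, y, z in m, then the turn about the world's z in rad. A call has 1 to 12 rows; each row is the pose to reach, as a shift and turn from the pose measured when the call began; what a row does not reach only later rows make up. A row lasts 1/10 s, in which the tool goes at most 50 mm and 8.59 degrees, less where a joint would pass 70% of its speed; a pose out of reach is approached as far as the arm can. A call with a gripper value outside its range is refused whole. The fingers move at their own pace and stop on an object; "force" is the grip in N (left out, the last holds). Time passes only in rows, so rows that repeat a pose let the fingers close. It gives the time, the measured TCP pose, the force and the opening at its end, in the units of the state.
- robot.sense(): the state, without advancing time (a new reading comes with each control period).
- read_camera(name): name is "scene" or "top" or "wrist"; returns a dict with "frame" (420x560x3 uint8, red, green, blue), "depth" (420x560 float32, m along the optical axis (not along the pixel's ray), 0 where there is no reading), "mtx" (3x3 intrinsics, pixels), "dist" ([k1, k2, p1, p2, k3] as OpenCV has them; the pictures are not rectified), "xyz" and "attitude" of the camera in the world. Camera axes: x right, y down, z forward; pixel columns grow to the right and rows downward; lengths in m; the calibration is good to about 2 mm. A picture is of the moment at which its call begins.
- robot.job_done(): hands the job in, once; it reports no verdict.
The state is a dict: "time": time; "joint_pos": joint angles; "joint_vel": joint speeds; "joint_efforts": joint torques, N m; "tool_pos": TCP position; "eef_rot": TCP orientation; "force": force on the tool from outside, world axes, zero at the start; "torque": the same for the moment, N m; "gripper_width": finger opening in m.
Only numpy, scipy, OpenCV 4.12 (cv2) and the standard library are available. Lean on these libraries where they do the work, as an engineer would, in place of code of your own. Each camera call takes 0.05 s, during which the arm holds its last target. There are 200 camera calls.

## Task

Set out the four steel doming punches for the next job: stand them upright along the wooden strip, one centred on each dark disc, in order of size, with the smallest next to the brass post and the largest at the other end. Leave the grey tin and the cake of beeswax where they are.

Things in the scene. Friction and masses are not known exactly. Their poses are not given: they have to be found in the camera images.
- punch_a: the smallest of four plain steel doming punches: an upright round bar 16 mm in diameter with a hemispherical top, 34 mm high over all (straight sides up to 26 mm), under 0.4 kg, standing loose on its flat foot; origin at the centre of the foot, z up along its axis
- punch_b: the second smallest of four plain steel doming punches: an upright round bar 23 mm in diameter with a hemispherical top, 43 mm high over all (straight sides up to 31.5 mm), under 0.4 kg, standing loose on its flat foot; origin at the centre of the foot, z up along its axis
- punch_c: the second largest of four plain steel doming punches: an upright round bar 30 mm in diameter with a hemispherical top, 52 mm high over all (straight sides up to 37 mm), under 0.4 kg, standing loose on its flat foot; origin at the centre of the foot, z up along its axis
- punch_d: the largest of four plain steel doming punches: an upright round bar 37 mm in diameter with a hemispherical top, 61 mm high over all (straight sides up to 42.5 mm), under 0.4 kg, standing loose on its flat foot; origin at the centre of the foot, z up along its axis
- strip: fixed flat strip of plain wood, 66 x 310 mm and 12 mm thick, lying on the worktop, with four dark rubber discs (46 mm across, flush with its top, each with a tiny steel pin head at its centre) in a row along its length; origin at the centre of its underside, y along its length, x across it, z up; the disc centres lie at x = 0 and y = -97.5, -32.5, +32.5 and +97.5 mm, at z = 12 mm
- brass_post: small round-headed brass post, 18 mm in diameter and 24 mm high, fixed upright on the top of the strip at one of its two ends (139 mm from the middle of the strip along its length; which end differs from start to start; a low dark wooden plug, 30 x 12 x 6 mm, is at the other end); origin at the centre of its foot
- tin: small round grey metal tin, 35 mm in diameter and 21 mm high, standing loose among the punches, not to be moved; origin at the centre of its underside
- beeswax: yellow-brown round cake of beeswax, 45 mm in diameter and 20 mm high, lying loose among the punches, not to be moved; origin at the centre of its underside
Not all that is in view belongs to the job. Leave any pink or turquoise look-alike of the punch_b alone.

How it is judged:
At the end, for the whole second after the job is handed in: All four punches stand upright (within 0.1 rad) and at rest on the strip, each centred on its own disc to within 10 mm along and 10 mm across the strip, in order of size from the smallest at the disc next to the brass post to the largest at the far disc (((y of brass_post in the frame of strip above 0 m and y of punch_a in the frame of strip between 0.0875 and 0.1075 m and y of punch_b in the frame of strip between 0.0225 and 0.0425 m and y of punch_c in the frame of strip between -0.0425 and -0.0225 m and y of punch_d in the frame of strip between -0.1075 and -0.0875 m) or (y of brass_post in the frame of strip below 0 m and y of punch_a in the frame of strip between -0.1075 and -0.0875 m and y of punch_b in the frame of strip between -0.0425 and -0.0225 m and y of punch_c in the frame of strip between 0.0225 and 0.0425 m and y of punch_d in the frame of strip between 0.0875 and 0.1075 m)) and x of punch_a in the frame of strip between -0.01 and 0.01 m and z of punch_a in the frame of strip between 0.008 and 0.016 m and angle between each of punch_a, punch_b, punch_c, punch_d's own z axis and vertical below 0.1 rad and linear speed of each of punch_a, punch_b, punch_c, punch_d below 0.02 m/s and angular speed of each of punch_a, punch_b, punch_c, punch_d below 0.2 rad/s and x of punch_b in the frame of strip between -0.01 and 0.01 m and z of punch_b in the frame of strip between 0.008 and 0.016 m and x of punch_c in the frame of strip between -0.01 and 0.01 m and z of punch_c in the frame of strip between 0.008 and 0.016 m and x of punch_d in the frame of strip between -0.01 and 0.01 m and z of punch_d in the frame of strip between 0.008 and 0.016 m); the robot touches nothing.
It fails at once if the tin is moved by more than 15 mm (distance of tin from where it was at the start of the episode above 0.015 m).
It fails at once if the cake of beeswax is moved by more than 15 mm (distance of beeswax from where it was at the start of the episode above 0.015 m).
It also fails if it takes over 112 s, if anything falls off the work surface, if the arm or the gripper's body presses on something with over 40 N, if the wrist force passes 120 N, or if a joint passes its speed limit or range.

## Working session

There is one attempt and no reset: what is moved stays moved. The work goes in short steps, Python scripts to look and compute and a tool call to move; the robot and the scene stay as the last step left them, time stands still between calls to the robot, and variables do not carry over. Pictures are saved under pics/ and viewed, about 12 in all and at most 16, crops included, and the job is handed in when it is done.

Besides the shell and the picture viewer there is one more tool, called after "Emit:" as name([rows], argument=value, ...), one row to a line, values as JSON. drive_tool: Moves the arm, as the interface text tells. Its arguments: {"type":"object","properties":{"deltas":{"type":"array","items":{"type":"array","items":{"type":"number"}}},"force":{"type":"number"}},"required":["deltas"]}

```bash
mkdir -p pics
cat > h.py <<'E'
import numpy as np, cv2
from scipy.spatial.transform import Rotation as R
from bench import robot, read_camera
def rot(c):
    a=np.array(c["attitude"],float)
    return a if a.shape==(3,3) else (R.from_rotvec(a).as_matrix() if a.size==3 else R.from_quat(a).as_matrix())
def ray(c,uv,z):
    p=cv2.undistortPoints(np.array(uv,float).reshape(-1,1,2),np.array(c["mtx"]),np.array(c["dist"])).reshape(-1,2)
    d=np.c_[p,np.ones(len(p))]@rot(c).T; o=np.array(c["xyz"])
    return o+d*((z-o[2])/d[:,2])[:,None]
def cloud(c):
    h,w=c["depth"].shape; v,u=np.mgrid[:h,:w]
    p=cv2.undistortPoints(np.stack([u,v],-1).reshape(-1,1,2).astype(float),np.array(c["mtx"]),np.array(c["dist"])).reshape(-1,2)
    z=c["depth"].reshape(-1,1)
    return ((np.c_[p,np.ones(len(p))]*z)@rot(c).T+np.array(c["xyz"])).reshape(h,w,3)
def save(c,n): cv2.imwrite("pics/"+n,c["frame"][:,:,::-1])
E
python3 - <<'E'
from h import *
for n in("top","scene"):
    c=read_camera(n); save(c,n+"0.png"); print(n,c["xyz"],c["attitude"],c["mtx"])
    np.save(n+"0.npy",c,allow_pickle=True)
print(robot.sense())
E
```

```text
top [ 0.32888762 -0.12146151  1.40425021] [-2.11870819  2.1709111  -0.11065955] [[527.74631695   0.         271.24769912]
 [  0.         527.74631695 215.63078521]
 [  0.           0.           1.        ]]
scene [-0.09236412  0.24743928  0.58887139] [-1.19538855  2.18037577 -1.04525431] [[393.80064476   0.         272.30032344]
 [  0.         393.80064476 221.34390696]
 [  0.           0.           1.        ]]
{'time': 0.1, 'joint_pos': array([ 1.16350275e+00,  4.94166413e-01,  1.34607292e+00,  2.86634376e-05,
        1.30252010e+00, -9.55131949e-02]), 'joint_vel': array([-0.00205875, -0.00048821, -0.00088806,  0.00039373, -0.00101557,
       -0.000398  ]), 'joint_efforts': array([ 2.21771603e-03, -8.83592677e+01, -3.84566116e+01, -2.86580243e-04,
        5.29266676e-03,  7.55287851e-05]), 'tool_pos': array([0.19159507, 0.59458526, 0.25273039]), 'eef_rot': array([-4.87724807e-01, -3.10318128e+00,  1.76417521e-03]), 'force': array([ 0.28183925, -0.18813166, -0.50944839]), 'torque': array([0.0615049 , 0.02251999, 0.01471099]), 'gripper_width': 0.0853829798659279}
```

View pics/top0.png

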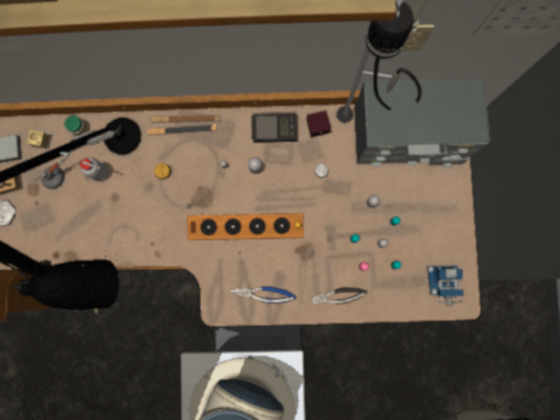

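View pics/scene0.png

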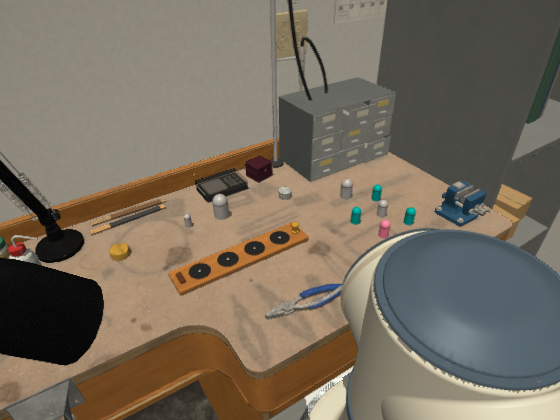

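Top view: the strip is at about (245,227), discs at columns 208, 233, 257 and 282, brass post on the right (298,225), plug on the left. The punches look like a (224,164), d (255,165), c (373,200) and b (382,243, among the turquoise and pink ones). The tin is at (321,170) and the beeswax at (162,171).

```bash
cat > m.py <<'E'
from h import *
c=np.load("top0.npy",allow_pickle=True).item(); P=cloud(c); f=c["frame"]
seeds=dict(a=(224,164),d=(255,165),c=(373,200),b=(382,243),tin=(321,170),wax=(162,171),t1=(355,238),t2=(396,221),t3=(396,265),pink=(364,266),post=(298,225))
from scipy import ndimage
for n,(u,v) in seeds.items():
    z0=0.018 if n=="post" else 0.012
    m=P[:,:,2]>z0; m[:, :]&=P[:,:,2]<.09
    l,k=ndimage.label(m); w=l[v-3:v+4,u-3:u+4]; i=np.bincount(w[w>0]).argmax() if (w>0).any() else 0
    if not i: print(n,"none",P[v,u]); continue
    q=P[l==i]; top=q[:,2].max(); s=q[q[:,2]>top-.006]
    print(n,len(q),"top %.3f"%top,"ctr",s[:,:2].mean(0).round(4),"ext",np.ptp(q,0).round(3), f[v,u])
g=cv2.cvtColor(f,cv2.COLOR_RGB2GRAY)
d=[]
for u,v in[(208,227),(233,227),(257,226),(282,226)]:
    w=g[v-13:v+14,u-12:u+13]<55
    l,k=ndimage.label(w); i=np.bincount(l[l>0]).argmax(); y,x=ndimage.center_of_mass(l==i)
    d.append(ray(c,[(u-12+x,v-13+y)],.012)[0]); print("disc",d[-1].round(4),(l==i).sum())
E
python3 m.py
```

```text
a 36 top 0.038 ctr [0.6481 0.0336] ext [0.015 0.014 0.024] [149 142 136]
d 187 top 0.066 ctr [ 0.6438 -0.0508] ext [0.038 0.036 0.054] [170 161 154]
c 115 top 0.058 ctr [ 0.5349 -0.3586] ext [0.028 0.027 0.045] [189 180 171]
b 77 top 0.046 ctr [ 0.4267 -0.3793] ext [0.022 0.022 0.034] [169 160 154]
tin 135 top 0.030 ctr [ 0.6264 -0.2267] ext [0.035 0.033 0.018] [191 184 172]
wax 197 top 0.028 ctr [0.6355 0.2047] ext [0.042 0.043 0.016] [178 133  52]
t1 71 top 0.050 ctr [ 0.4403 -0.3078] ext [0.021 0.021 0.037] [  0 162 152]
t2 77 top 0.050 ctr [ 0.4823 -0.4144] ext [0.022 0.023 0.036] [  0 157 147]
t3 79 top 0.048 ctr [ 0.3671 -0.4114] ext [0.023 0.023 0.035] [  0 156 146]
pink 65 top 0.046 ctr [ 0.3668 -0.3282] ext [0.021 0.021 0.03 ] [232 132 159]
post 38 top 0.044 ctr [ 0.48   -0.1582] ext [0.017 0.016 0.026] [214 156  51]
disc [0.4808 0.0782 0.012 ] 159
disc [0.4808 0.0132 0.012 ] 158
disc [ 0.4798 -0.0521  0.012 ] 162
disc [ 0.4801 -0.1171  0.012 ] 158
```

Run:
```python
from h import *
for n in("top","scene"):
    c=np.load(n+"0.npy",allow_pickle=True).item(); P=cloud(c).reshape(-1,3); ok=(c["depth"].ravel()>0)
    q=P[ok]; 
    for lo,hi in((.1,.2),(.2,.35),(.35,.6),(.6,1.2)):
        s=q[(q[:,2]>lo)&(q[:,2]<hi)&(q[:,0]>0.05)&(q[:,0]<.85)&(abs(q[:,1])<.9)]
        g,k=np.unique((s[:,:2]/.1).round().astype(int),axis=0,return_counts=True)
        print(n,lo,hi,[(a/10,b/10,int(t)) for (a,b),t in zip(g.tolist(),k) if t>8])
```

```text
top 0.1 0.2 [(0.3, -0.7, 218), (0.3, 0.3, 136), (0.4, -0.7, 779), (0.4, 0.3, 103), (0.5, -0.7, 753), (0.6, -0.7, 746), (0.6, -0.6, 312), (0.6, -0.5, 627), (0.6, -0.4, 553), (0.6, -0.3, 156), (0.6, 0.4, 95), (0.7, -0.7, 702), (0.7, -0.6, 1023), (0.7, -0.5, 1703), (0.7, -0.4, 1620), (0.7, -0.3, 700), (0.7, 0.3, 312), (0.7, 0.4, 21), (0.8, -0.7, 908), (0.8, -0.6, 1132), (0.8, -0.5, 1364), (0.8, -0.4, 1057), (0.8, -0.3, 919), (0.8, -0.2, 634), (0.8, -0.1, 634), (0.8, 0.0, 621), (0.8, 0.1, 617), (0.8, 0.2, 602), (0.8, 0.3, 586), (0.8, 0.4, 593), (0.8, 0.5, 561), (0.8, 0.6, 266)]
top 0.2 0.35 [(0.1, -0.1, 843), (0.1, 0.0, 1606), (0.1, 0.1, 23), (0.3, -0.7, 314), (0.3, 0.3, 1515), (0.3, 0.4, 1188), (0.4, -0.7, 1254), (0.4, 0.3, 714), (0.4, 0.4, 563), (0.5, -0.7, 1420), (0.6, -0.7, 1480), (0.6, -0.4, 9), (0.6, 0.3, 204), (0.6, 0.4, 72), (0.7, -0.7, 1441), (0.7, -0.6, 41), (0.7, -0.5, 85), (0.7, -0.4, 128), (0.7, -0.3, 93), (0.7, 0.3, 210), (0.7, 0.4, 33), (0.8, -0.7, 1720), (0.8, -0.6, 1159), (0.8, -0.5, 1260), (0.8, -0.4, 1051), (0.8, -0.3, 1037), (0.8, -0.2, 1243), (0.8, -0.1, 1274), (0.8,
[... 1622 characters left out ...]
6, 0.4, 21), (0.7, -0.7, 1489), (0.7, -0.4, 79), (0.7, -0.3, 145), (0.7, 0.3, 377), (0.7, 0.4, 107), (0.8, -0.7, 1622), (0.8, -0.6, 1280), (0.8, -0.5, 1312), (0.8, -0.4, 1533), (0.8, -0.3, 1913), (0.8, -0.2, 2065), (0.8, -0.1, 2326), (0.8, 0.0, 2627), (0.8, 0.1, 2962), (0.8, 0.2, 3315), (0.8, 0.3, 3110), (0.8, 0.4, 77)]
scene 0.35 0.6 [(0.1, 0.0, 1126), (0.1, 0.1, 24), (0.3, -0.7, 909), (0.4, -0.7, 2325), (0.5, -0.7, 1615), (0.6, -0.7, 1122), (0.7, -0.7, 776), (0.7, -0.3, 133), (0.8, -0.7, 614), (0.8, -0.6, 573), (0.8, -0.5, 745), (0.8, -0.4, 847), (0.8, -0.3, 1269), (0.8, -0.2, 1550), (0.8, -0.1, 1993), (0.8, 0.0, 2542), (0.8, 0.1, 3221), (0.8, 0.2, 4088), (0.8, 0.3, 1454)]
scene 0.6 1.2 []
```

Run:
```python
from h import *
for n in("top","scene"):
    c=np.load(n+"0.npy",allow_pickle=True).item(); P=cloud(c).reshape(-1,3); q=P[c["depth"].ravel()>0]
    q=q[(q[:,1]>.15)&(q[:,1]<.8)&(q[:,0]>.0)&(q[:,0]<.75)&(q[:,2]>.1)]
    for lo in np.arange(.1,.9,.06):
        s=q[(q[:,2]>lo)&(q[:,2]<lo+.06)]
        for xl,xh in((0,.5),(.5,.75)):
            t=s[(s[:,0]>=xl)&(s[:,0]<xh)]
            if len(t)>5: print(n,"z%.2f"%lo,len(t),"x",np.percentile(t[:,0],[1,99]).round(2),"y",np.percentile(t[:,1],[1,99]).round(2),"minr %.2f"%np.percentile(np.hypot(t[:,0],t[:,1]),1))
```

```text
top z0.10 307 x [0.63 0.75] y [0.29 0.39] minr 0.71
top z0.16 755 x [0.28 0.39] y [0.26 0.34] minr 0.40
top z0.16 194 x [0.67 0.71] y [0.3  0.36] minr 0.74
top z0.22 1758 x [0.28 0.39] y [0.28 0.4 ] minr 0.42
top z0.22 223 x [0.64 0.68] y [0.31 0.37] minr 0.72
top z0.28 1654 x [0.29 0.38] y [0.33 0.44] minr 0.46
top z0.28 197 x [0.6  0.65] y [0.33 0.38] minr 0.69
top z0.34 310 x [0.35 0.39] y [0.38 0.42] minr 0.53
top z0.34 211 x [0.57 0.62] y [0.35 0.37] minr 0.68
top z0.40 346 x [0.37 0.41] y [0.38 0.42] minr 0.54
top z0.40 254 x [0.54 0.59] y [0.36 0.38] minr 0.66
top z0.46 110 x [0.39 0.41] y [0.38 0.4 ] minr 0.55
top z0.46 255 x [0.52 0.56] y [0.37 0.39] minr 0.64
top z0.76 424 x [0.64 0.66] y [0.15 0.22] minr 0.66
top z0.82 1471 x [0.64 0.67] y [0.15 0.22] minr 0.66
scene z0.10 149 x [0.28 0.3 ] y [0.31 0.35] minr 0.42
scene z0.10 687 x [0.63 0.74] y [0.3 0.4] minr 0.72
scene z0.16 3517 x [0.28 0.36] y [0.26 0.38] minr 0.40
scene z0.16 642 x [0.66 0.7 ] y [0.31 0.37] minr 0.74
scene z0.22 4843 x [0.28 0.36] y [0.28 0.37] minr 0.42
scene z0.22 418 x [0.63 0.67] y [0.32 0.36] minr 0.72
scene z0.28 470 x [0.3  0.35] y [0.34 0.35] minr 0.46
scene z0.28 16 x [0.62 0.64] y [0.33 0.33] minr 0.71
```

Emit:
drive_tool([
  [1,0,0,0.05,0],
  [1,0,0,0.1,0],
  [1,0,0,0.15,0],
  [1,-0.02,-0.05,0.2,0],
  [1,-0.03,-0.1,0.22,0],
  [1,-0.05,-0.15,0.22,0],
  [1,-0.06,-0.2,0.22,0],
  [1,-0.08,-0.24,0.22,0],
  [1,-0.08,-0.24,0.22,0],
  [1,-0.08,-0.24,0.22,0],
])

```text
time: 1.1
tool_pos: [0.1104, 0.352, 0.4733]
eef_rot: [0.488, 3.103, -0.0]
force: [-0.1, 0.6, 0.7]
gripper_width: 0.0856
```

Emit:
drive_tool([
  [1,0.038,-0.019,0,-0.12],
  [1,0.078,-0.039,0,-0.24],
  [1,0.115,-0.064,0,-0.36],
  [1,0.148,-0.094,0,-0.48],
  [1,0.178,-0.127,0,-0.6],
  [1,0.203,-0.164,0,-0.72],
  [1,0.223,-0.204,0,-0.84],
  [1,0.239,-0.245,0,-0.96],
  [1,0.249,-0.289,0,-1.08],
  [1,0.255,-0.333,0,-1.2],
  [1,0.255,-0.333,0,-1.258],
  [1,0.255,-0.333,0,-1.258],
])

```text
time: 2.3
tool_pos: [0.3661, 0.0179, 0.473]
eef_rot: [-2.225, -2.217, 0.001]
force: [-0.1, 0.3, 0.4]
gripper_width: 0.0853
```

Emit:
drive_tool([
  [0.5,0.04,-0.01,-0.03,0],
  [0.5,0.08,-0.02,-0.06,0],
  [0.5,0.12,-0.03,-0.09,0],
  [0.5,0.16,-0.04,-0.12,0],
  [0.5,0.2,-0.05,-0.15,0],
  [0.5,0.24,-0.06,-0.18,0],
  [0.5,0.278,-0.069,-0.21,0],
  [0.5,0.278,-0.069,-0.25,0],
  [0.5,0.278,-0.069,-0.29,0],
  [0.5,0.278,-0.069,-0.31,0],
  [0.5,0.278,-0.069,-0.31,0],
])

```text
time: 3.4
tool_pos: [0.6427, -0.0492, 0.1594]
eef_rot: [-2.217, -2.218, 0.006]
force: [-0.1, 0.1, 0.1]
gripper_width: 0.0637
```

Run:
```python
from h import *
c=read_camera("wrist"); save(c,"w1.png"); print(c["xyz"],robot.sense()["tool_pos"])
P=cloud(c); m=(P[:,:,2]>.03)&(P[:,:,2]<.08); 
n,l,st,_=cv2.connectedComponentsWithStats(m.astype(np.uint8))
for i in range(1,n):
    if st[i,4]>60:
        q=P[l==i]; s=q[q[:,2]>q[:,2].max()-.006]; print(st[i],q[:,2].max().round(3),s.mean(0).round(4),np.ptp(q,0).round(3))
```

```text
[0.64378625 0.01926513 0.27887734] [ 0.64381575 -0.04963079  0.16180154]
[  460     0   100   351 22775] 0.08 [ 0.8403 -0.0967  0.0769] [0.033 0.261 0.05 ]
[278  90  16  18 187] 0.034 [0.6481 0.0358 0.0316] [0.012 0.012 0.004]
[ 254  183   45   48 1710] 0.061 [ 0.6411 -0.0479  0.0575] [0.036 0.036 0.031]
[398 358  23  43 722] 0.047 [ 0.7695 -0.2203  0.0451] [0.023 0.052 0.004]
[436 392  28  28 436] 0.057 [ 0.8152 -0.2525  0.0549] [0.01  0.043 0.027]
```

View pics/w1.png

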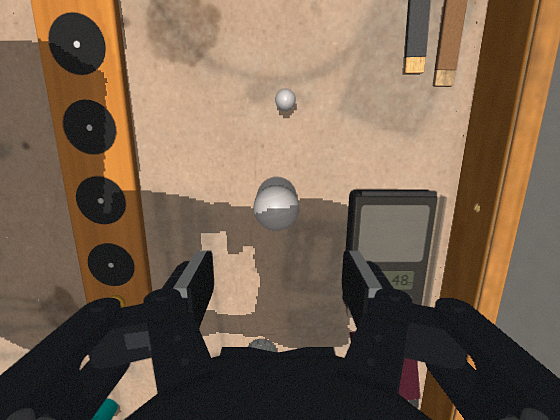

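The wrist view shows d at (276,205), a at (285,100) and the strip discs with pins near (77,44) to (111,265). It agrees with the top view to about 3 mm. The calculator lies close on the +x side, so I'll use a narrower opening.

Emit:
drive_tool([
  [0.2,0,0,-0.03,0],
  [0.2,0,0,-0.05,0],
  [0.2,0,0,-0.07,0],
  [0.2,0,0,-0.09,0],
  [0.2,0,0,-0.11,0],
  [0.2,0,0,-0.129,0],
  [0.2,0,0,-0.129,0],
  [-0.4,0,0,-0.129,0],
  [-0.4,0,0,-0.129,0],
  [-0.4,0,0,-0.129,0],
  [-0.4,0,0,-0.129,0],
], force=40)

```text
time: 4.55
tool_pos: [0.6449, -0.0495, 0.0346]
eef_rot: [-2.221, -2.221, 0.0]
force: [-1.2, 2.0, 9.3]
gripper_width: 0.0355
```

Run:
```python
from h import *
# check grasp + disc pins in earlier wrist frame via stored png not calibrated; new frame
s=robot.sense(); print(s["tool_pos"],s["gripper_width"],s["force"])
```

```text
[ 0.64485654 -0.04952355  0.03455916] 0.03549799987246321 [-1.16288492  2.04700476  9.29623971]
```

Emit:
drive_tool([
  [-0.4,0,0,0.02,0],
  [-0.4,0,0,0.05,0],
  [-0.4,0,0,0.08,0],
  [-0.4,-0.03,0.02,0.09,0],
  [-0.4,-0.06,0.045,0.09,0],
  [-0.4,-0.09,0.07,0.09,0],
  [-0.4,-0.12,0.095,0.09,0],
  [-0.4,-0.15,0.115,0.09,0],
  [-0.4,-0.164,0.1275,0.08,0],
  [-0.4,-0.164,0.1275,0.06,0],
  [-0.4,-0.164,0.1275,0.05,0],
  [-0.4,-0.164,0.1275,0.05,0],
])

```text
time: 5.75
tool_pos: [0.4808, 0.0779, 0.084]
eef_rot: [-2.22, -2.22, 0.002]
force: [-0.5, 0.4, -2.1]
gripper_width: 0.0353
```

Run:
```python
from h import *
s=robot.sense(); print(s["tool_pos"],s["gripper_width"],s["force"])
c=read_camera("wrist"); save(c,"w2.png"); np.save("w2.npy",c,allow_pickle=True)
```

```text
[0.48084541 0.07786376 0.08402689] 0.03532527853924552 [-0.52121501  0.40254553 -2.08492805]
```

View pics/w2.png

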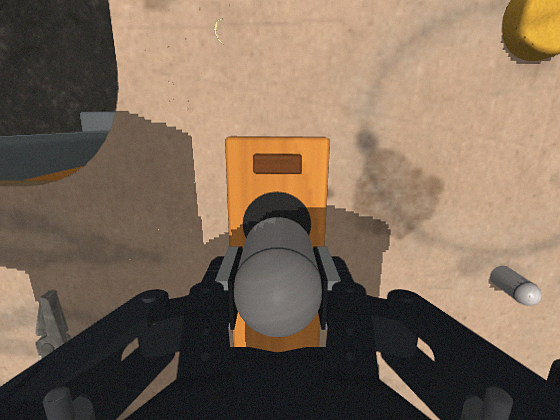

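d is held upright over the disc at the plug end (disc at about (278,218)). Lowering and releasing.

Emit:
drive_tool([
  [-0.4,0,0,-0.015,0],
  [-0.4,0,0,-0.027,0],
  [-0.4,0,0,-0.033,0],
  [-0.4,0,0,-0.037,0],
  [-0.4,0,0,-0.037,0],
  [0.1,0,0,-0.037,0],
  [0.3,0,0,-0.037,0],
  [0.3,0,0,-0.037,0],
  [0.3,0,0,0.0,0],
  [0.3,0,0,0.04,0],
  [0.3,0,0,0.07,0],
  [0.3,0,0,0.07,0],
])

```text
time: 7.0
tool_pos: [0.483, 0.0779, 0.1584]
eef_rot: [2.219, 2.219, 0.007]
force: [-0.3, 0.0, -1.4]
gripper_width: 0.0553
```

Emit:
drive_tool([
  [-0.2,0.04,-0.01,0,0],
  [-0.2,0.08,-0.02,0,0],
  [-0.2,0.12,-0.03,0,0],
  [-0.2,0.165,-0.0435,0,0],
  [-0.2,0.165,-0.0435,-0.03,0],
  [-0.2,0.165,-0.0435,-0.03,0],
])

```text
time: 7.6
tool_pos: [0.6466, 0.034, 0.1245]
eef_rot: [-2.222, -2.22, -0.001]
force: [-2.3, 0.1, -0.3]
gripper_width: 0.0338
```

```bash
cat > w.py <<'E'
from h import *
import sys
s=robot.sense(); print(s["tool_pos"],s["gripper_width"])
c=read_camera("wrist"); save(c,sys.argv[1]+".png")
P=cloud(c); zl=float(sys.argv[2]); m=(P[:,:,2]>zl)&(P[:,:,2]<.08)&(np.hypot(P[:,:,0]-s["tool_pos"][0],P[:,:,1]-s["tool_pos"][1])<.2)
n,l,st,_=cv2.connectedComponentsWithStats(m.astype(np.uint8))
for i in range(1,n):
    if st[i,4]>60:
        q=P[l==i]; t=q[q[:,2]>q[:,2].max()-.003]; print(st[i],q[:,2].max().round(3),"top",t.mean(0).round(4),"mid",((q.max(0)+q.min(0))/2).round(4),np.ptp(q,0).round(3))
E
python3 w.py w3 .02
```

```text
[0.64660629 0.03404455 0.12448324] 0.03383917758404361
[  468    46    92   307 17346] 0.065 top [ 0.8396 -0.0133  0.0634] mid [0.8265 0.038  0.0426] [0.032 0.216 0.045]
[   0  130   79   61 3993] 0.072 top [0.4885 0.077  0.0701] mid [0.4892 0.0787 0.0461] [0.025 0.037 0.052]
[269 201  21  23 378] 0.034 top [0.6481 0.0362 0.0321] mid [0.6482 0.0363 0.0271] [0.015 0.016 0.014]
[433 300  15  15  95] 0.029 top [ 0.7826 -0.0457  0.0274] mid [ 0.781  -0.0468  0.0244] [0.012 0.009 0.008]
[415 338  18  22 160] 0.029 top [ 0.7727 -0.0857  0.0275] mid [ 0.7732 -0.0859  0.0275] [0.017 0.022 0.003]
[375 352  33  41 486] 0.029 top [ 0.7455 -0.1148  0.0275] mid [ 0.7473 -0.111   0.0275] [0.033 0.044 0.003]
```

Emit:
drive_tool([
  [-0.2,0.0015,0.001,-0.03,0],
  [-0.2,0.0015,0.001,-0.06,0],
  [-0.2,0.0015,0.001,-0.085,0],
  [-0.2,0.0015,0.001,-0.097,0],
  [-0.2,0.0015,0.001,-0.097,0],
  [-0.8,0.0015,0.001,-0.097,0],
  [-0.8,0.0015,0.001,-0.097,0],
  [-0.8,0.0015,0.001,-0.097,0],
  [-0.8,0.0015,0.001,-0.097,0],
], force=30)

```text
time: 8.55
tool_pos: [0.6486, 0.0354, 0.0308]
eef_rot: [2.221, 2.22, 0.004]
force: [-1.0, -0.3, 7.9]
gripper_width: 0.0142
```

Emit:
drive_tool([
  [-0.8,0,0,0.02,0],
  [-0.8,0,0,0.05,0],
  [-0.8,0,0,0.08,0],
  [-0.8,-0.034,-0.03,0.09,0],
  [-0.8,-0.068,-0.06,0.09,0],
  [-0.8,-0.1,-0.09,0.09,0],
  [-0.8,-0.134,-0.12,0.09,0],
  [-0.8,-0.168,-0.152,0.09,0],
  [-0.8,-0.168,-0.152,0.07,0],
  [-0.8,-0.168,-0.152,0.05,0],
  [-0.8,-0.168,-0.152,0.04,0],
  [-0.8,-0.168,-0.152,0.04,0],
])

```text
time: 9.75
tool_pos: [0.4803, -0.1164, 0.0703]
eef_rot: [2.222, 2.221, 0.003]
force: [0.7, -0.0, -0.3]
gripper_width: 0.0143
```

```bash
python3 w.py w4 .02
```

```text
[ 0.48030704 -0.11639411  0.0702857 ] 0.0142863824631139
[ 227  239  102   84 3936] 0.08 top [ 0.4808 -0.1096  0.0784] mid [ 0.4808 -0.1355  0.0526] [0.042 0.059 0.055]
```

View pics/w4.png

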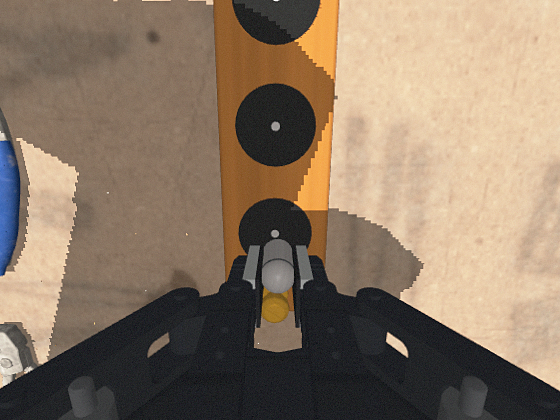

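a is held over the post-end disc (pin at (275,234)), with the post just behind at (276,305). Lowering.

Emit:
drive_tool([
  [-0.8,0,0,-0.012,0],
  [-0.8,0,0,-0.021,0],
  [-0.8,0,0,-0.0265,0],
  [-0.8,0,0,-0.0265,0],
  [-0.8,0,0,-0.0265,0],
  [-0.4,0,0,-0.0265,0],
  [-0.2,0,0,-0.0265,0],
  [-0.2,0,0,-0.0265,0],
  [-0.2,0,0,0.02,0],
  [-0.2,0,0,0.06,0],
  [-0.2,0,0,0.1,0],
  [-0.2,0,0,0.1,0],
])

```text
time: 11.0
tool_pos: [0.4828, -0.1171, 0.1755]
eef_rot: [2.216, 2.216, 0.009]
force: [0.1, 0.5, -1.2]
gripper_width: 0.0345
```

Run:
```python
from h import *
for n in("top","scene"):
    c=np.load(n+"0.npy",allow_pickle=True).item(); P=cloud(c).reshape(-1,3)
    for lo in(.05,.1,.15,.2,.25,.3,.4):
        q=P[(P[:,2]>lo)&(P[:,2]<lo+.05)&(P[:,1]<-.25)&(P[:,1]>-.48)&(P[:,0]>.3)&(P[:,0]<.9)]
        if len(q)>9: print(n,lo,len(q),np.percentile(q[:,0],[.5,2,20,50]).round(3))
```

```text
top 0.05 827 [0.528 0.535 0.643 0.789]
top 0.1 1046 [0.621 0.622 0.643 0.771]
top 0.15 5052 [0.617 0.621 0.665 0.72 ]
top 0.2 1032 [0.646 0.658 0.754 0.84 ]
top 0.25 754 [0.72  0.722 0.777 0.841]
top 0.3 944 [0.718 0.72  0.771 0.836]
top 0.4 732 [0.716 0.717 0.839 0.841]
scene 0.05 1781 [0.533 0.634 0.642 0.689]
scene 0.1 1764 [0.62  0.621 0.642 0.685]
scene 0.15 3368 [0.617 0.619 0.643 0.709]
scene 0.2 1267 [0.723 0.724 0.836 0.84 ]
scene 0.25 1262 [0.719 0.721 0.78  0.84 ]
scene 0.3 1530 [0.717 0.719 0.778 0.836]
scene 0.4 945 [0.716 0.717 0.827 0.84 ]
```

Emit:
drive_tool([
  [0,0.01,-0.045,0,0],
  [0,0.02,-0.09,0,0],
  [0,0.03,-0.135,0,0],
  [0,0.03,-0.18,0,0],
  [0,0.03,-0.23,0,0],
  [0,0.03,-0.23,0,0],
])

```text
time: 11.6
tool_pos: [0.5125, -0.3528, 0.1751]
eef_rot: [2.218, 2.21, 0.007]
force: [1.1, 1.6, -0.9]
gripper_width: 0.0426
```

```bash
python3 w.py w5 .025
```

```text
[ 0.51253879 -0.35279352  0.17509678] 0.04260377303597592
[176 133  29  28 637] 0.043 top [ 0.44   -0.3062  0.0411] mid [ 0.4401 -0.306   0.0341] [0.023 0.023 0.018]
[ 93 158  31  27 650] 0.043 top [ 0.3672 -0.3263  0.0412] mid [ 0.3675 -0.3265  0.0341] [0.021 0.023 0.018]
[ 402  163  146  136 4843] 0.08 top [ 0.6515 -0.3566  0.0785] mid [ 0.6746 -0.3861  0.0525] [0.071 0.129 0.055]
[285 188  35  36 972] 0.052 top [ 0.5362 -0.3579  0.0499] mid [ 0.5363 -0.3574  0.0385] [0.03  0.028 0.026]
[169 214  27  26 547] 0.043 top [ 0.4259 -0.3785  0.0412] mid [ 0.4268 -0.3783  0.0342] [0.022 0.022 0.018]
[110 247  28  26 547] 0.043 top [ 0.3681 -0.411   0.041 ] mid [ 0.3688 -0.4104  0.0339] [0.021 0.022 0.018]
[236 249  22  26 470] 0.043 top [ 0.4835 -0.4141  0.0409] mid [ 0.4846 -0.4134  0.034 ] [0.02  0.021 0.017]
```

View pics/w5.png

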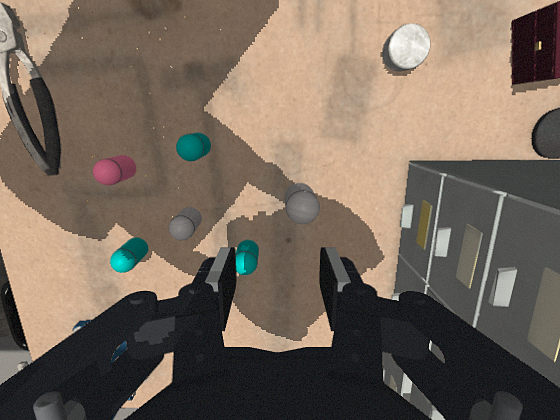

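c is at (302,205), b at (182,226) among the pink and turquoise ones, and the cabinet face is on the right with enough clearance. Descending on c.

Emit:
drive_tool([
  [0.05,0.024,-0.005,0,0],
  [0.05,0.024,-0.005,-0.03,0],
  [0.05,0.024,-0.005,-0.06,0],
  [0.05,0.024,-0.005,-0.09,0],
  [0.05,0.024,-0.005,-0.12,0],
  [0.05,0.024,-0.005,-0.142,0],
  [0.05,0.024,-0.005,-0.142,0],
  [-0.5,0.024,-0.005,-0.142,0],
  [-0.5,0.024,-0.005,-0.142,0],
  [-0.5,0.024,-0.005,-0.142,0],
  [-0.5,0.024,-0.005,-0.142,0],
], force=40)

```text
time: 12.75
tool_pos: [0.5366, -0.3551, 0.0338]
eef_rot: [2.218, 2.211, 0.008]
force: [-0.2, -0.3, -2.2]
gripper_width: 0.0284
```

Emit:
drive_tool([
  [-0.5,0,0,0.03,0],
  [-0.5,0,0,0.06,0],
  [-0.5,-0.005,0.03,0.09,0],
  [-0.5,-0.015,0.075,0.1,0],
  [-0.5,-0.02,0.12,0.1,0],
  [-0.5,-0.03,0.165,0.1,0],
  [-0.5,-0.035,0.21,0.1,0],
  [-0.5,-0.04,0.255,0.1,0],
  [-0.5,-0.045,0.3,0.1,0],
  [-0.5,-0.056,0.34,0.1,0],
  [-0.5,-0.056,0.371,0.08,0],
  [-0.5,-0.056,0.371,0.05,0],
])

```text
time: 13.95
tool_pos: [0.4813, 0.019, 0.085]
eef_rot: [2.213, 2.213, 0.013]
force: [0.1, -0.9, -3.2]
gripper_width: 0.0282
```

Emit:
drive_tool([
  [-0.5,0,0,0,0],
  [-0.5,0,0,0,0],
])

```text
time: 14.15
tool_pos: [0.4813, 0.019, 0.0855]
eef_rot: [2.213, 2.213, 0.013]
force: [0.0, -1.7, -0.8]
gripper_width: 0.0282
```

```bash
python3 w.py w6 .02
```

```text
[0.48129715 0.01902628 0.08551737] 0.028186535194784226
[ 238  100   77   78 4696] 0.073 top [0.4814 0.0787 0.071 ] mid [0.4814 0.0787 0.0626] [0.037 0.036 0.021]
[ 216  233  123   41 1858] 0.08 top [0.4827 0.0268 0.0785] mid [0.4817 0.0242 0.0656] [0.056 0.012 0.029]
```

View pics/w6.png

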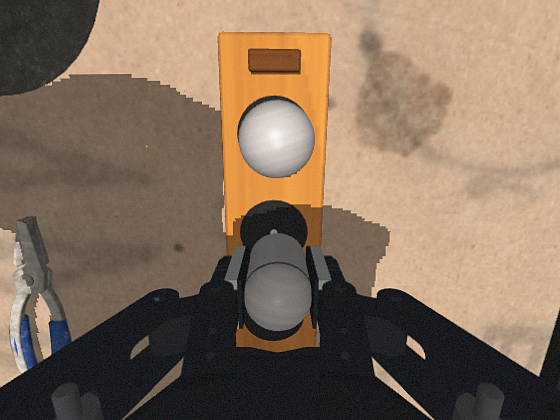

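d stands at (.481,.079), within 1 mm of its disc, and c is over the next disc, whose pin is at (273,233). Correcting 3 mm in y and lowering.

Emit:
drive_tool([
  [-0.5,-0.001,-0.003,-0.015,0],
  [-0.5,-0.001,-0.003,-0.028,0],
  [-0.5,-0.001,-0.003,-0.036,0],
  [-0.5,-0.001,-0.003,-0.0385,0],
  [-0.5,-0.001,-0.003,-0.0385,0],
  [-0.1,-0.001,-0.003,-0.0385,0],
  [0.1,-0.001,-0.003,-0.0385,0],
  [0.1,-0.001,-0.003,-0.0385,0],
  [0.1,-0.001,-0.003,0.0,0],
  [0.1,-0.001,-0.003,0.04,0],
  [0.1,-0.001,-0.003,0.08,0],
  [0.1,-0.001,-0.003,0.08,0],
])

```text
time: 15.4
tool_pos: [0.4829, 0.0155, 0.1705]
eef_rot: [2.208, 2.208, 0.021]
force: [0.8, -0.3, -0.4]
gripper_width: 0.0472
```

Emit:
drive_tool([
  [-0.1,-0.005,-0.04,0,0],
  [-0.1,-0.01,-0.08,0,0],
  [-0.1,-0.016,-0.12,0,0],
  [-0.1,-0.022,-0.16,0,0],
  [-0.1,-0.028,-0.2,0,0],
  [-0.1,-0.034,-0.24,0,0],
  [-0.1,-0.04,-0.28,0,0],
  [-0.1,-0.046,-0.32,0,0],
  [-0.1,-0.052,-0.36,0,0],
  [-0.1,-0.0565,-0.392,0,0],
  [-0.1,-0.0565,-0.392,0,0],
  [-0.1,-0.0565,-0.392,0,0],
])

```text
time: 16.6
tool_pos: [0.426, -0.3766, 0.1701]
eef_rot: [2.21, 2.207, 0.022]
force: [-0.4, -0.1, 0.2]
gripper_width: 0.0383
```

```bash
python3 w.py w7 .025
```

```text
[ 0.42598792 -0.37664116  0.1700718 ] 0.038285070783073465
[276 103  29  30 669] 0.043 top [ 0.4395 -0.3066  0.0412] mid [ 0.4399 -0.3063  0.0362] [0.023 0.023 0.014]
[187 129  30  29 660] 0.043 top [ 0.3662 -0.3269  0.041 ] mid [ 0.3662 -0.3266  0.0341] [0.023 0.023 0.018]
[261 190  26  27 552] 0.043 top [ 0.4257 -0.3788  0.0411] mid [ 0.4261 -0.3786  0.0343] [0.022 0.022 0.018]
[197 224  27  27 551] 0.043 top [ 0.3681 -0.4111  0.041 ] mid [ 0.3681 -0.4105  0.034 ] [0.022 0.022 0.018]
[323 227  26  27 509] 0.043 top [ 0.483  -0.4143  0.0411] mid [ 0.4829 -0.4141  0.034 ] [0.023 0.022 0.018]
[117 339  17  23 144] 0.074 top [ 0.2901 -0.5066  0.0718] mid [ 0.291  -0.5077  0.0583] [0.01  0.005 0.031]
[157 352  20  40 435] 0.077 top [ 0.3308 -0.5244  0.0752] mid [ 0.3307 -0.5234  0.0702] [0.018 0.034 0.014]
```

View pics/w7.png

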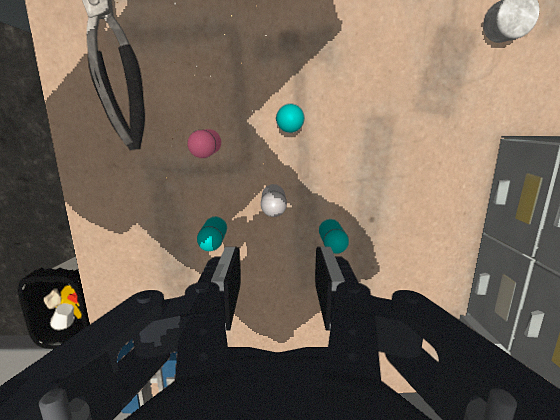

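b at (273,203) is between the jaws, and the turquoise neighbours clear the fingers by more than 10 mm. Descending.

Emit:
drive_tool([
  [-0.1,0,-0.002,-0.03,0],
  [-0.1,0,-0.002,-0.06,0],
  [-0.1,0,-0.002,-0.09,0],
  [-0.1,0,-0.002,-0.12,0],
  [-0.1,0,-0.002,-0.138,0],
  [-0.1,0,-0.002,-0.138,0],
  [-0.65,0,-0.002,-0.138,0],
  [-0.65,0,-0.002,-0.138,0],
  [-0.65,0,-0.002,-0.138,0],
  [-0.65,0,-0.002,-0.138,0],
], force=40)

```text
time: 17.65
tool_pos: [0.4265, -0.3781, 0.033]
eef_rot: [2.209, 2.208, 0.022]
force: [1.1, 0.5, 5.0]
gripper_width: 0.0214
```

Emit:
drive_tool([
  [-0.65,0,0,0.03,0],
  [-0.65,0,0,0.06,0],
  [-0.65,0,0,0.09,0],
  [-0.65,0.008,0.045,0.1,0],
  [-0.65,0.015,0.09,0.1,0],
  [-0.65,0.023,0.135,0.1,0],
  [-0.65,0.03,0.18,0.1,0],
  [-0.65,0.038,0.225,0.1,0],
  [-0.65,0.046,0.27,0.1,0],
  [-0.65,0.054,0.31,0.1,0],
  [-0.65,0.054,0.326,0.08,0],
  [-0.65,0.054,0.326,0.06,0],
])

```text
time: 18.85
tool_pos: [0.4809, -0.0499, 0.0933]
eef_rot: [2.204, 2.21, 0.023]
force: [1.0, -0.8, -1.9]
gripper_width: 0.0211
```

Emit:
drive_tool([
  [-0.65,0,0,0,0],
  [-0.65,0,0,0,0],
])

```text
time: 19.05
tool_pos: [0.4809, -0.0499, 0.0938]
eef_rot: [2.204, 2.21, 0.023]
force: [0.1, -0.1, -1.0]
gripper_width: 0.0211
```

```bash
python3 w.py w8 .02
```

```text
[ 0.48092418 -0.04987871  0.09379236] 0.021057547317692146
[ 239    0   77   47 2593] 0.069 top [0.4817 0.0663 0.067 ] mid [0.4817 0.0662 0.0447] [0.035 0.014 0.049]
[ 248  105   58   59 2641] 0.064 top [0.4818 0.0111 0.0623] mid [0.4819 0.0112 0.0555] [0.03  0.03  0.018]
[242 235  72  28 751] 0.08 top [ 0.4816 -0.0415  0.0783] mid [ 0.4818 -0.045   0.0699] [0.034 0.01  0.02 ]
[263 307  24  32 604] 0.046 top [ 0.4812 -0.1152  0.0441] mid [ 0.481  -0.1146  0.0333] [0.016 0.014 0.025]
```

View pics/w8.png

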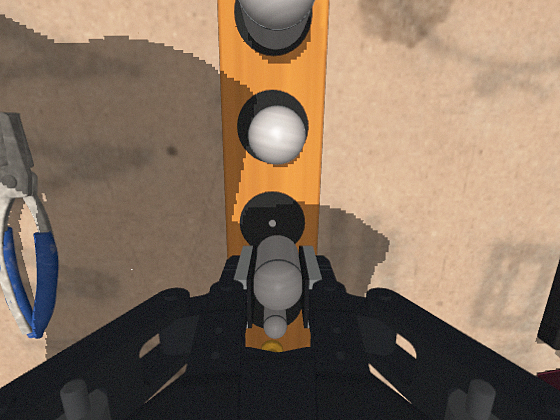

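Emit:
drive_tool([
  [-0.65,-0.001,-0.002,-0.02,0],
  [-0.65,-0.001,-0.002,-0.036,0],
  [-0.65,-0.001,-0.002,-0.045,0],
  [-0.65,-0.001,-0.002,-0.048,0],
  [-0.65,-0.001,-0.002,-0.048,0],
  [-0.3,-0.001,-0.002,-0.048,0],
  [-0.1,-0.001,-0.002,-0.048,0],
  [-0.1,-0.001,-0.002,-0.048,0],
  [-0.1,-0.001,-0.002,-0.01,0],
  [-0.1,-0.001,-0.002,0.03,0],
  [-0.1,-0.001,-0.002,0.08,0],
  [-0.1,-0.001,-0.002,0.12,0],
])

```text
time: 20.3
tool_pos: [0.4802, -0.0522, 0.2169]
eef_rot: [2.203, 2.208, 0.025]
force: [0.8, -0.3, -1.3]
gripper_width: 0.0382
```

Emit:
drive_tool([
  [-0.1,-0.03,-0.04,0.04,0],
  [-0.1,-0.06,-0.08,0.04,0],
  [-0.1,-0.08,-0.12,0.04,0],
  [-0.1,-0.1,-0.16,0.04,0],
  [-0.1,-0.12,-0.2,0.04,0],
  [-0.1,-0.12,-0.2,0.04,0],
  [-0.1,-0.12,-0.2,0.04,0],
])

```text
time: 21.0
tool_pos: [0.3596, -0.2528, 0.2571]
eef_rot: [2.206, 2.205, 0.025]
force: [0.5, 0.0, 0.1]
gripper_width: 0.0382
```

Run:
```python
from h import *
c=read_camera("top"); np.save("top1.npy",c,allow_pickle=True)
cv2.imwrite("pics/top1.png",cv2.resize(c["frame"][120:300,120:440,::-1],None,fx=2.4,fy=2.4))
P=cloud(c); m=(P[:,:,2]>.02)&(P[:,:,2]<.09)&(P[:,:,0]<.7)&(P[:,:,0]>.33)&(P[:,:,1]<.25)
n,l,st,_=cv2.connectedComponentsWithStats(m.astype(np.uint8))
for i in range(1,n):
    if 10<st[i,4]<400:
        q=P[l==i]; t=q[q[:,2]>q[:,2].max()-.006]; print(q[:,2].max().round(3),t.mean(0).round(4))
s=robot.sense(); print(s["time"],s["tool_pos"])
```

```text
0.09 [ 0.6367 -0.5595  0.0881]
0.027 [0.6376 0.2059 0.0229]
0.028 [ 0.6256 -0.2278  0.0241]
0.047 [ 0.4842 -0.4148  0.044 ]
0.079 [0.4815 0.077  0.0748]
0.071 [0.4815 0.0094 0.067 ]
0.06 [ 0.483  -0.0576  0.056 ]
0.05 [ 0.4812 -0.1179  0.0473]
0.043 [ 0.4789 -0.1579  0.0392]
0.084 [ 0.3418 -0.5349  0.0801]
21.05 [ 0.36001658 -0.25190672  0.25697936]
```

View pics/top1.png

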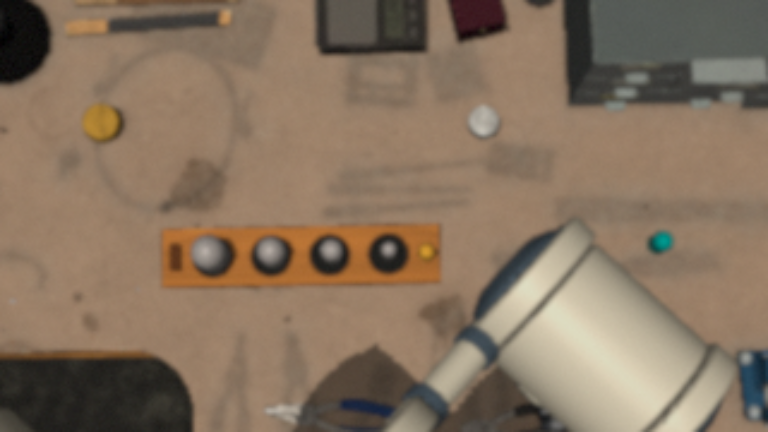

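All four stand in order and the tin and beeswax haven't moved. The top view puts b about 5 mm off in y, so I'll check it from closer before handing in.

Emit:
drive_tool([
  [-0.1,0.04,0.04,0,0],
  [-0.1,0.08,0.08,0,0],
  [-0.1,0.12,0.11,0,0],
  [-0.1,0.12,0.13,0,0],
  [-0.1,0.12,0.13,0,0],
  [-0.1,0.12,0.13,0,0],
])

```text
time: 21.65
tool_pos: [0.4802, -0.12, 0.2569]
eef_rot: [2.201, 2.212, 0.025]
force: [-0.1, 0.7, 0.1]
gripper_width: 0.0386
```

```bash
python3 w.py w9 .03
python3 - <<'E'
import cv2,numpy as np
E
```

```text
[ 0.48015064 -0.11998198  0.256891  ] 0.03855426550914766
[259  37  31  37 887] 0.064 top [0.4821 0.0103 0.062 ] mid [0.4822 0.0101 0.0471] [0.03  0.03  0.034]
[263 111  22  23 398] 0.055 top [ 0.4816 -0.0543  0.0532] mid [ 0.4818 -0.054   0.0485] [0.022 0.022 0.014]
[266 171  15  15 171] 0.046 top [ 0.4812 -0.1154  0.0442] mid [ 0.4814 -0.1152  0.0381] [0.016 0.014 0.016]
[264 205  15  15 168] 0.036 top [ 0.4791 -0.1566  0.0346] mid [ 0.4792 -0.157   0.0333] [0.017 0.018 0.006]
[233 312  18  17 237] 0.043 top [ 0.4398 -0.3061  0.0413] mid [ 0.4401 -0.304   0.0366] [0.022 0.019 0.013]
```

View pics/w9.png

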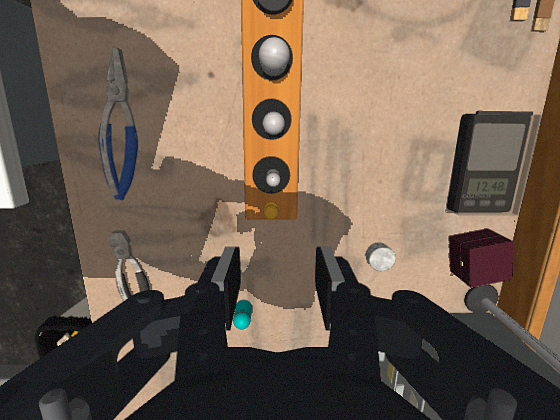

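```bash
python3 -c "
from bench import robot; print(robot.job_done())"
```

```text
the job is handed in; nothing more can be done
None
```

I set the four punches upright on the discs in order of size, with a (smallest) next to the brass post, then b, c and d at the far end. I then handed the job in at about 22 s of the 112 s allowed; no verdict is reported.

- **Positions:** the wrist-camera depth check put a and d within about 1 mm of their disc centres, b about 2–4 mm off and c about 3–4 mm off along the strip. All four were within about 2 mm across it. The limit is 10 mm each way.
- **Disagreement:** the top camera put b about 5.5 mm off along the strip, against 2–4 mm from the wrist camera. Both are inside the limit, so I did not move it again. d's reading is from earlier, while c was still held over its disc; only the top camera measured it afterwards, and that agreed to about 1 mm.
- **Things to leave alone:** the tin and beeswax measured within about 3 mm of where they started, which is camera noise. I did not touch the pink or turquoise look-alikes.
- **Clearance:** at hand-in the gripper was clear of everything, with the TCP at z = 0.257 m. I judged the punches upright from the pictures, not by measuring tilt.

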